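# Function test of the bench stop in a mural conservation studio

### The job

Test the bench's emergency stop: press the red mushroom on the yellow box straight down until it latches, let go so that it is seen to stay down by itself, then twist it clockwise (seen from above) to reset it, leaving it released and fully sprung up again. Do not press the green start button, do not touch the painting, and leave everything else on the bench where it lies.

Things in the scene. Friction and masses are not known exactly. Their poses are not given: they have to be found in the camera images.
- stop_box: yellow stop box, 104 x 104 x 60 mm high, fixed to the bench, left or right of the start box, yaw varies; origin at the centre of its underside, z up. Centred on its top is a red mushroom head, 58 mm diameter, 28 mm thick (sides straight over the middle 18 mm), on a 26 mm neck; up, its top is 110 mm and its underside 82 mm above the bench.
- stop_top (a point): centre of the red mushroom's top face (marked with a white zigzag stripe); rides up and down and turns with the head. z 110 mm when up, about 98 mm when latched.
- press (a joint): how far the mushroom is pushed down, m: 0 fully up, 0.015 bottom stop. It latches once pushed past about 0.012 and then stays there when let go. Takes 3 to 9 N before the bottom stop: push to the bottom, or with a force stop of 12 N or more.
- twist (a joint): turn of the mushroom head, rad, growing clockwise seen from above; stop at 1.2. It starts between 0 and 0.15 and stays where it is left (0.04 N m friction). The latch lets go when it is beyond about 0.7; the head then springs up unless held down by the hand. Do not turn before pressing: it would not latch.
- start_box: grey start box, same size as the stop box, fixed; origin at the centre of its underside. Carries a green flat-topped push button, 48 mm diameter, top 82 mm above the bench. Leave it alone.
- start (a joint): how far the green start button is pushed in, m: 0 out, 0.010 in.
- mural: fragment of a wall painting in a dark steel tray, 170 x 560 x 50 mm, fixed at the far edge of the bench, long side along its y; origin at the centre of its underside. Not to be touched.
- jar_black: loose glass jar with black lid, 76 mm diameter, 115 mm high, origin centre of underside
- jar_orange: loose glass jar with orange lid, 72 mm diameter, 100 mm high, origin centre of underside
- tub: loose white open tub, 90 mm diameter, 55 mm high, origin centre of underside
- spatula: loose spatula, 180 mm long, lying along its x, origin at its middle on the bench
- brush: loose green brush, 200 mm long, lying along its x, origin at its middle on the bench
- loupe: loose black head magnifier, about 180 x 165 x 50 mm high, origin on the bench inside its band
There are look-alikes about, which are no part of the job. Leave any blue or purple look-alike of the stop_box alone.

How it is judged:
By the outcome, as a careful person would: the job done as asked, in the order asked, and still so for the second after the job is handed in, with the robot touching nothing.
It also fails if it takes over 43 s, if anything falls off the work surface, if the arm or the gripper's body presses on something with over 40 N, if the wrist force passes 120 N, or if a joint passes its speed limit or range.

### The arm

A 6-joint arm with a two-finger parallel gripper is mounted at the origin on the work surface. World frame = base frame: x ahead of the robot, y to its left, z up, the work surface at z = 0. Lengths are in m, angles in rad, forces in N, time in s.
With the tool pointing down it reaches from about 0.35 to 0.975 m from the base axis. Payload 4.9 kg.
Tool frame: the origin (TCP) lies midway between the tips of the shut fingers; the grasp point (between the pads) lies ctrl.grip_point_offset behind it (ctrl.grip_point_offset is the distance from the TCP to the grasp point, in m); x points along the fingers, y is the direction in which the jaws open and shut, and the axes are right-handed (so a half turn about x gives the same grasp; the last joint's range is limited). The gripper opens to 85 mm and grips with 20 to 120 N. Pads are 22 mm wide; open, the fingers measure 114 mm over their backs; the gripper's body (76 mm by 85 mm) begins 54 mm behind the grasp point. The pads swing forward as they close: fully open they stand 13 mm farther back than shut.
Start: joints at [1.162, 0.053, 1.613, -0, 1.476, -0.119], TCP at [0.179, 0.599, 0.231] pointing down, gripper open.
Joint ranges: [-3.01, 3.01], [-1.01, 2.22], [0.06, 2.58], [-1.02, 4.17], [0.09, 2.62], [-3.14, 3.14]. Speed limits (rad/s): [2.57, 2.57, 3.14, 3.14, 3.14, 3.14].

### API

Orientations are given as a rotation vector (axis times angle).
In Python, from station import ctrl gives the robot as it stands. The module is installed in compiled form; this text tells all that it offers.
- The arm moves only by the tool drive_tool, never from a script. Its argument "commands" is text: rows parted by semicolons, each of 5 numbers parted by spaces: the closure, from -1 (fully open) to 1 (shut), so that 0 is half open, then the shift along the tool's x, y, z in units of 40 mm (1.0 is 40 mm), then the turn about the tool's x in units of 5 degrees (1.0 is 5 degrees). A call has 1 to 8 rows; each row is the pose to reach, as a shift and turn from the pose commanded when the call began, along the tool's axes at that moment; what a row does not reach only later rows make up. A row lasts 1/12 s, in which the tool goes at most 41.7 mm and 7.16 degrees, less where a joint would pass 70% of its speed; a pose out of reach is approached as far as the arm can. A call with a gripper value outside its range is refused whole. The fingers move at their own pace and stop on an object; "newtons" is the grip in N (left out, the last holds). Time passes only in rows, so rows that repeat a pose let the fingers close. It gives the time, the measured TCP pose, the force and the opening at its end, in the units of the state.
- ctrl.get_obs(): the state, without advancing time (a new reading comes with each control period).
- ctrl.get_image(name): name is "scene" or "side" or "wrist"; returns (picture, depth): 384x512x3 uint8, blue, green, red; 384x512 float32, m along the optical axis (not along the pixel's ray), 0 where there is no reading.
- ctrl.camera_info(name): a dict with "K" (3x3 intrinsics, pixels), "T" (4x4, takes a point from camera to world coordinates). Camera axes: x right, y down, z forward; pixel columns grow to the right and rows downward; lengths in m; the calibration is good to about 2 mm. The wrist camera is an equidistant fisheye: a pixel r from the principal point sees the ray r / f radians off the axis. A picture is of the moment at which its call begins: read the wrist's pose just before it. camera_info takes no time and is no camera call; for the wrist camera it gives the pose at the moment of the call.
- ctrl.finish_job(): hands the job in, once; it reports no verdict.
The state is a dict: "t": time; "q": joint angles; "dq": joint speeds; "effort": joint torques, N m; "tool_pos": TCP position; "tool_rot": TCP orientation; "contact_force": force on the tool from outside, world axes, zero at the start; "wrist_torque": the same for the moment, N m; "opening": finger opening in m.
Only numpy, scipy, OpenCV 4.12 (cv2) and the standard library are available. Lean on these libraries where they do the work, as an engineer would, in place of code of your own. Each camera call takes 0.05 s, during which the arm holds its last target.

## Working session

There is one attempt and no reset: what is moved stays moved. The work goes in short steps, Python scripts to look and compute and a tool call to move; the robot and the scene stay as the last step left them, time stands still between calls to the robot, and variables do not carry over. Pictures are saved under pics/ and viewed, and the job is handed in when it is done.

Besides the shell and the picture viewer there is one more tool, called after "Call:" as name(argument=value, ...) on one line, values as JSON. drive_tool: Moves the arm, as the interface text tells. Its arguments: {"type":"object","properties":{"commands":{"type":"string"},"newtons":{"type":"number"}},"required":["commands"]}

```bash
mkdir -p pics
python3 - <<'E'
from station import ctrl
import cv2, numpy as np
o=ctrl.get_obs();print({k:np.round(v,4) for k,v in o.items()}, ctrl.grip_point_offset)
for n in ["scene","side"]:
    p,d=ctrl.get_image(n);i=ctrl.camera_info(n)
    print(n,np.round(i["K"],2),np.round(i["T"],3))
    cv2.imwrite(f"pics/{n}0.png",p);np.savez(f"pics/{n}0.npz",p=p,d=d,K=i["K"],T=i["T"])
E
```

```text
{'t': np.float64(0.0), 'q': array([ 1.162 ,  0.0533,  1.6143,  0.    ,  1.476 , -0.119 ]), 'dq': array([ 0.0015,  0.0003,  0.0008,  0.0012,  0.0009, -0.0007]), 'effort': array([-1.10000e-03, -3.93690e+01, -3.70175e+01, -2.00000e-04,
        7.10000e-03, -0.00000e+00]), 'tool_pos': array([0.1784, 0.5984, 0.2301]), 'tool_rot': array([ 0.226 ,  1.5593, -0.229 ]), 'contact_force': array([ 0.0302, -0.0569,  0.3212]), 'wrist_torque': array([-0.0012,  0.0319, -0.0256]), 'opening': np.float64(0.0855)} 0.0187
scene [[368.73   0.   250.26]
 [  0.   368.73 193.04]
 [  0.     0.     1.  ]] [[-0.13   0.528 -0.839  1.496]
 [ 0.991  0.083 -0.102  0.097]
 [ 0.016 -0.845 -0.534  0.744]
 [ 0.     0.     0.     1.   ]]
side [[472.1    0.   259.44]
 [  0.   472.1  196.26]
 [  0.     0.     1.  ]] [[-0.827 -0.428  0.363 -0.146]
 [-0.561  0.653 -0.509  0.851]
 [-0.019 -0.625 -0.78   1.429]
 [ 0.     0.     0.     1.   ]]
```

View pics/scene0.png

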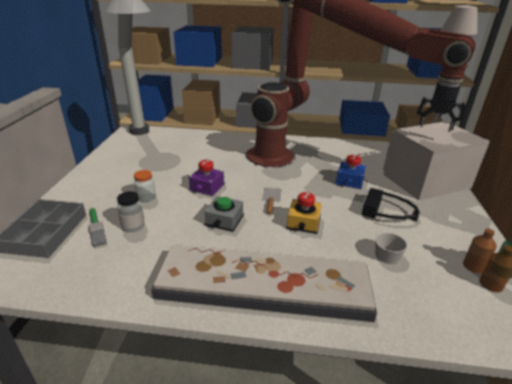

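View pics/side0.png

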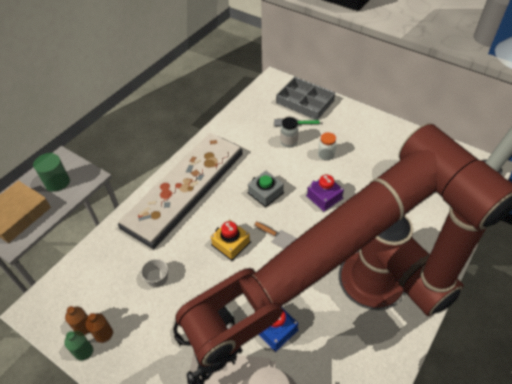

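Candidates for the stop in the scene view are the purple box (207,176), the blue box (352,170) and the yellow box (305,212). The green button on the grey box (224,208) isn't one. I choose the yellow box, which the side view shows at (230,237). Next I'll measure it and check a close crop.

```bash
cat > h.py <<'E'
import numpy as np,cv2
def load(n): return np.load(f"pics/{n}.npz")
def ray(f,u,v):
    r=f["T"][:3,:3]@(np.linalg.inv(f["K"])@[u,v,1]); return f["T"][:3,3],r
def onz(f,u,v,z):
    o,r=ray(f,u,v); return o+r*(z-o[2])/r[2]
def pts(f,m):
    v,u=np.nonzero(m&(f["d"]>0)); z=f["d"][v,u]
    c=np.linalg.inv(f["K"])@np.stack([u*z,v*z,z]); return (f["T"][:3,:3]@c).T+f["T"][:3,3]
E
python3 - <<'E'
from h import *
crops=[]
for n,(x0,x1,y0,y1) in {"scene0":(275,335,180,240),"side0":(200,260,207,267)}.items():
    f=load(n);p=f["p"];hsv=cv2.cvtColor(p,cv2.COLOR_BGR2HSV)
    roi=np.zeros(p.shape[:2],bool);roi[y0:y1,x0:x1]=1
    H,S,V=[hsv[...,i] for i in range(3)]
    red=roi&((H<8)|(H>172))&(S>120)
    yel=roi&(H>15)&(H<35)&(S>120)
    P=pts(f,red);top=P[P[:,2]>0.105]
    print(n,"red",len(P),P.min(0).round(3),P.max(0).round(3),"top",len(top),top.mean(0).round(4),((top.min(0)+top.max(0))/2).round(4))
    Y=pts(f,yel);t=Y[(Y[:,2]>.054)&(Y[:,2]<.066)]
    print("yel top",len(t),t[:,:2].min(0).round(3),t[:,:2].max(0).round(3),cv2.minAreaRect(t[:,:2].astype(np.float32)))
    A=pts(f,np.ones_like(red)); c=np.array([0.5*(t[:,0].min()+t[:,0].max()),0.5*(t[:,1].min()+t[:,1].max())])
    near=A[(np.hypot(*(A[:,:2]-c).T)<0.25)&(A[:,2]>0.02)&(A[:,2]<.4)]
    for lo in (.02,.065,.12): 
        q=near[(near[:,2]>lo)&(np.hypot(*(near[:,:2]-c).T)>.08)]; print(lo,len(q),(np.hypot(*(q[:,:2]-c).T).min().round(3) if len(q) else ''))
    crops.append(cv2.resize(p[y0:y1,x0:x1],(390,390),interpolation=cv2.INTER_CUBIC))
cv2.imwrite("pics/crop0.png",np.hstack(crops))
E
```

```text
scene0 red 191 [0.463 0.13  0.06 ] [0.517 0.181 0.112] top 104 [0.4941 0.1562 0.1087] [0.4897 0.1551 0.1087]
yel top 336 [0.439 0.102] [0.543 0.206] ((0.48872286081314087, 0.1548965871334076), (0.09802178293466568, 0.10081209242343903), 84.89435577392578)
0.02 1059 0.123
0.065 32 0.234
0.12 0 
side0 red 211 [0.452 0.132 0.055] [0.508 0.186 0.114] top 110 [0.4793 0.16   0.1084] [0.4796 0.1581 0.1094]
yel top 330 [0.428 0.11 ] [0.533 0.211] ((0.47993889451026917, 0.15801860392093658), (0.09983084350824356, 0.09968087077140808), 79.76714324951172)
0.02 903 0.134
0.065 25 0.238
0.12 0
```

View pics/crop0.png

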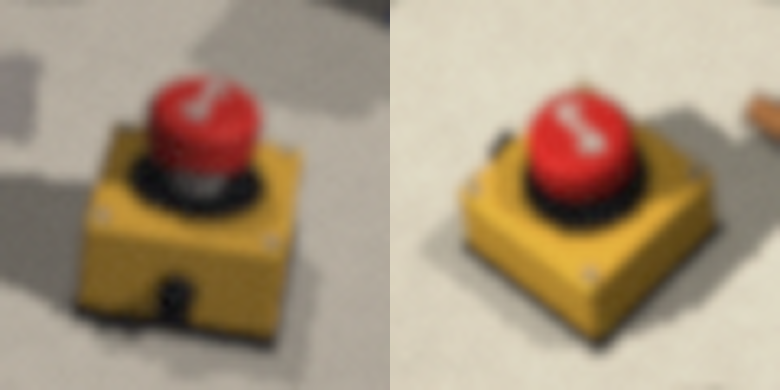

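The yellow box with the red mushroom is confirmed in both crops. The two depth estimates differ by about 9 mm, so I'll triangulate with rays and check with the wrist camera once above it.

```bash
cat >> h.py <<'E'
from scipy.spatial.transform import Rotation as Ro
def plan(o,x,y,z):
    R=Ro.from_rotvec(o["tool_rot"]).as_matrix()
    return R.T@(np.array([x,y,z])-o["tool_pos"])/0.04
def redmask(p,box):
    x0,x1,y0,y1=box;hsv=cv2.cvtColor(p,cv2.COLOR_BGR2HSV);H,S,V=[hsv[...,i] for i in range(3)]
    m=np.zeros(p.shape[:2],bool);m[y0:y1,x0:x1]=1
    return m&((H<8)|(H>172))&(S>110)
E
python3 - <<'E'
from h import *
from station import ctrl
o=ctrl.get_obs()
print(Ro.from_rotvec(o["tool_rot"]).as_matrix().round(3))
for n,b in {"scene0":(275,335,180,240),"side0":(200,260,207,267)}.items():
    f=load(n); m=redmask(f["p"],b)
    v,u=np.nonzero(m); c=((u.min()+u.max())/2,(v.min()+v.max())/2)
    print(n,u.min(),u.max(),v.min(),v.max(), onz(f,*c,.096).round(4))
f=load("scene0");A=pts(f,np.ones((384,512),bool))
q=A[(A[:,0]<.35)&(A[:,0]>-.1)&(A[:,1]>.3)&(A[:,1]<.9)&(A[:,2]>.05)&(A[:,2]<.26)]
print("block",np.percentile(q,[2,50,98],axis=0).round(3))
print("plan",plan(o,.485,.157,.25).round(2), plan(o,.1784,.5984,.26).round(2))
E
```

```text
[[-0.001  0.286  0.958]
 [-0.002  0.958 -0.286]
 [-1.    -0.002 -0.   ]]
scene0 298 314 192 207 [0.4883 0.1561 0.096 ]
side0 221 237 221 238 [0.4797 0.159  0.096 ]
block [[0.045 0.321 0.052]
 [0.194 0.597 0.15 ]
 [0.278 0.794 0.201]]
plan [-0.48 -8.39 10.5 ] [-0.75 -0.    0.  ]
```

Call:
drive_tool(commands="-1 -0.8 0 0 0; -1 -1.5 -0.3 0.4 0; -1 -1.5 -0.9 1.1 0; -1 -1.5 -1.5 1.8 0; -1 -1.5 -2.0 2.5 0; -1 -1.5 -2.6 3.2 0; -1 -1.5 -3.2 3.9 0; -1 -1.5 -3.8 4.7 0")

```text
t: 0.77
tool_pos: [0.3154, 0.398, 0.2908]
tool_rot: [0.226, 1.559, -0.227]
contact_force: [0.6, 1.2, -0.6]
opening: 0.0855
```

Call:
drive_tool(commands="-1 0 -0.6 0.7 0; -1 0 -1.2 1.5 0; -1 0 -1.8 2.3 0; -1 0 -2.5 3.1 0; -1 0 -3.1 3.9 0; -1 0 -3.7 4.7 0; -1 0 -4.3 5.3 0; -1 0 -4.6 5.8 0")

```text
t: 1.43
tool_pos: [0.4857, 0.1539, 0.2908]
tool_rot: [0.229, 1.559, -0.23]
contact_force: [-0.7, 0.5, 0.6]
opening: 0.0856
```

Run:
```python
from h import *
from station import ctrl
o=ctrl.get_obs();print(o["t"],o["tool_pos"].round(4),o["q"].round(3))
i=ctrl.camera_info("wrist");p,d=ctrl.get_image("wrist")
print(i["K"].round(1),i["T"].round(3));np.savez("pics/wrist1.npz",p=p,d=d,K=i["K"],T=i["T"]);cv2.imwrite("pics/wrist1.png",p)
```

```text
1.4333 [0.4857 0.1539 0.2908] [ 1.610e-01 -2.550e-01  1.801e+00 -1.000e-03  1.597e+00 -1.117e+00]
[[297.3   0.  255.6]
 [  0.  297.3 195.7]
 [  0.    0.    1. ]] [[ 0.289  0.912  0.292  0.412]
 [ 0.957 -0.275 -0.089  0.177]
 [-0.001  0.305 -0.952  0.435]
 [ 0.     0.     0.     1.   ]]
```

View pics/wrist1.png

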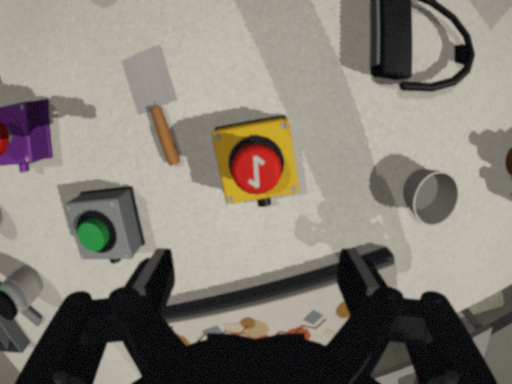

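The wrist view shows the yellow box with the red mushroom at about (257,167). The start box is at (105,225), and the painting runs along the bottom behind the fingers.

```bash
cat >> h.py <<'E'
def fray(f,u,v):
    K=f["K"];x=(u-K[0,2]);y=(v-K[1,2]);r=np.hypot(x,y);t=r/K[0,0]
    d=np.array([x/r*np.sin(t),y/r*np.sin(t),np.cos(t)]);return f["T"][:3,3],f["T"][:3,:3]@d
def fonz(f,u,v,z):
    o,r=fray(f,u,v);return o+r*(z-o[2])/r[2]
def headfit(f,box,z):
    m=redmask(f["p"],box).astype(np.uint8)
    cs,_=cv2.findContours(m,cv2.RETR_EXTERNAL,cv2.CHAIN_APPROX_NONE);c=max(cs,key=cv2.contourArea)
    P=np.array([fonz(f,*q[0],z)[:2] for q in c]).astype(np.float32)
    return cv2.fitEllipse(P),cv2.boundingRect(c)
E
python3 - <<'E'
from h import *
f=load("wrist1");b=(215,300,120,215)
for z in (.105,.096,.087): print(z,headfit(f,b,z))
hsv=cv2.cvtColor(f["p"],cv2.COLOR_BGR2HSV);m=np.zeros((384,512),np.uint8);m[100:220,200:310]=1
m&=((hsv[...,0]>15)&(hsv[...,0]<35)&(hsv[...,1]>120)).astype(np.uint8)
v,u=np.nonzero(m);P=np.array([fonz(f,a,c,.06)[:2] for a,c in zip(u,v)],np.float32);print(cv2.minAreaRect(P))
E
```

```text
0.105 (((0.48112326860427856, 0.1561811864376068), (0.056731224060058594, 0.057518500834703445), 98.98715209960938), (230, 143, 52, 50))
0.096 (((0.48301711678504944, 0.15561498701572418), (0.058279164135456085, 0.05908792093396187), 98.9874496459961), (230, 143, 52, 50))
0.087 (((0.4849109649658203, 0.15504878759384155), (0.05982709303498268, 0.06065733730792999), 98.98738861083984), (230, 143, 52, 50))
((0.4827911853790283, 0.15556767582893372), (0.09825675189495087, 0.10456784069538116), 83.21320343017578)
```

Call:
drive_tool(commands="1 0.8 0.03 -0.08 0; 1 1.6 0.03 -0.08 0; 1 2.4 0.03 -0.08 0; 1 3.2 0.03 -0.08 0; 1 3.8 0.03 -0.08 0; 1 4.0 0.03 -0.08 0; 1 4.1 0.03 -0.08 0; 1 4.1 0.03 -0.08 0", newtons=30)

```text
t: 2.15
tool_pos: [0.4822, 0.1591, 0.1271]
tool_rot: [0.227, 1.56, -0.228]
contact_force: [0.2, 0.8, 1.0]
opening: -0.0
```

Run:
```python
from h import *
from station import ctrl
o=ctrl.get_obs();print(o["t"],o["tool_pos"].round(4),o["opening"])
i=ctrl.camera_info("wrist");p,d=ctrl.get_image("wrist");np.savez("pics/wrist2.npz",p=p,d=d,K=i["K"],T=i["T"])
s,_=ctrl.get_image("side");cv2.imwrite("pics/w2.png",np.hstack([p[:, :384],cv2.resize(s[180:290,170:300],(390,330))[:330].copy() if 0 else cv2.copyMakeBorder(cv2.resize(s[180:290,170:300],(390,330)),0,54,0,0,cv2.BORDER_CONSTANT)]))
```

```text
2.15 [0.4822 0.1591 0.1271] -1.2684554295847403e-05
```

View pics/w2.png

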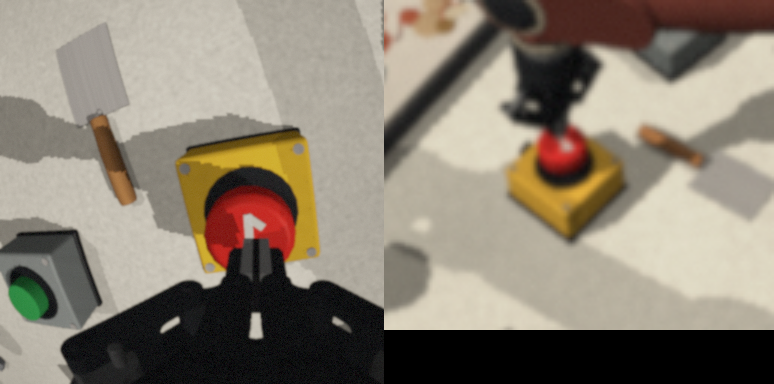

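The closed fingertips are about 17 mm above the mushroom's top, at (257,265) against a head centred near column 251. I'll correct the 3 mm offset and press.

Call:
drive_tool(commands="1 0.2 -0.07 0.04 0; 1 0.4 -0.07 0.04 0; 1 0.5 -0.07 0.04 0; 1 0.6 -0.07 0.04 0; 1 0.7 -0.07 0.04 0; 1 0.75 -0.07 0.04 0; 1 0.75 -0.07 0.04 0")

```text
t: 2.83
tool_pos: [0.4839, 0.1558, 0.0979]
tool_rot: [0.227, 1.557, -0.227]
contact_force: [0.8, -1.2, 5.6]
opening: 0.0002
```

Call:
drive_tool(commands="1 0.05 0 0 0; 1 0.1 0 0 0; 1 0.13 0 0 0; 1 0.13 0 0 0")

```text
t: 3.17
tool_pos: [0.4842, 0.1559, 0.0947]
tool_rot: [0.227, 1.557, -0.227]
contact_force: [-3.6, -2.1, 13.0]
opening: -0.0001
```

The force is 13 N at z 0.095, so the head is at the bottom stop. I'll let go and look.

Call:
drive_tool(commands="1 -0.4 0 0 0; 1 -1.2 0 0 0; -1 -2.0 0 0 0; -1 -2.8 0 0 0; -1 -3.5 0 0 0; -1 -3.5 0 0 0; -1 -3.5 0 0 0; -1 -3.5 0 0 0")

```text
t: 3.83
tool_pos: [0.4825, 0.1558, 0.2308]
tool_rot: [0.227, 1.561, -0.228]
contact_force: [-0.6, 0.2, -0.6]
opening: 0.0723
```

Run:
```python
from h import *
from station import ctrl
o=ctrl.get_obs();print(o["t"],o["tool_pos"].round(4),o["contact_force"].round(2))
i=ctrl.camera_info("wrist");p,d=ctrl.get_image("wrist");np.savez("pics/wrist3.npz",p=p,d=d,K=i["K"],T=i["T"])
s,sd=ctrl.get_image("side");j=ctrl.camera_info("side");np.savez("pics/side3.npz",p=s,d=sd,K=j["K"],T=j["T"])
cv2.imwrite("pics/w3.png",np.hstack([p[:, :384],cv2.copyMakeBorder(cv2.resize(s[180:290,170:300],(390,330)),0,54,0,0,cv2.BORDER_CONSTANT)]))
f=load("side3");m=redmask(s,(200,260,207,267));P=pts(f,m);print("side top z p90",np.percentile(P[:,2],[70,90]), "before",np.percentile(pts(load("side0"),redmask(load("side0")["p"],(200,260,207,267)))[:,2],[70,90]))
f=load("wrist3")
for z in (.094,.084):print(headfit(f,(190,330,120,300),z))
```

```text
3.8333 [0.4825 0.1558 0.2308] [-0.59  0.22 -0.58]
side top z p90 [0.09541461 0.09860472] before [0.10738392 0.11048548]
(((0.4810132384300232, 0.1562315821647644), (0.057493194937705994, 0.058104243129491806), 100.51172637939453), (225, 153, 61, 58))
(((0.483592689037323, 0.155439555644989), (0.059539154171943665, 0.0601719468832016), 100.51124572753906), (225, 153, 61, 58))
```

View pics/w3.png

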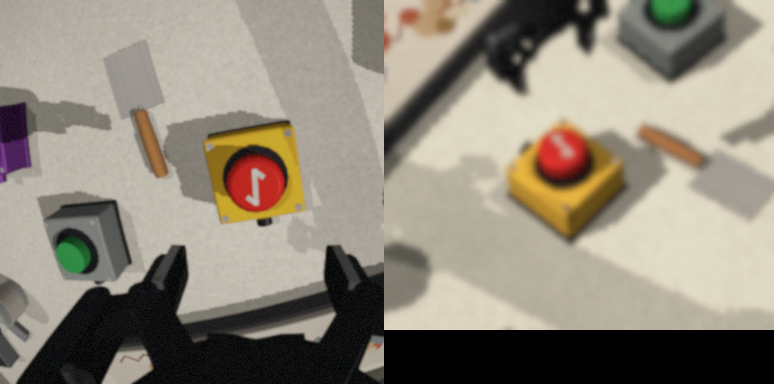

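The mushroom stayed down: its side-view top height went from 0.110 to 0.0986, with the hand well clear. Head centre is at (0.483,0.156). Next I'll lower the open fingers around it.

Call:
drive_tool(commands="-1 0 0 0 0; -1 0.8 0 0 0; -1 1.6 0 0 0; -1 2.4 0 0 0; -1 3.1 0 0 0; -1 3.7 0 0 0; -1 4.05 0 0 0; -1 4.05 0 0 0")

```text
t: 4.6
tool_pos: [0.479, 0.1551, 0.0647]
tool_rot: [0.225, 1.568, -0.23]
contact_force: [-0.5, -0.3, 0.0]
opening: 0.0854
```

Call:
drive_tool(commands="-1 0 0 0 0; 0.2 0 0 0 0; 1 0 0 0 0; 1 0 0 0 0; 1 0 0 0 0; 1 0 0 0 0; 1 0 0 0 0; 1 0 0 0 0", newtons=25)

```text
t: 5.27
tool_pos: [0.484, 0.155, 0.0724]
tool_rot: [0.226, 1.557, -0.229]
contact_force: [-2.8, -5.5, 6.8]
opening: 0.0566
```

Run:
```python
from h import *
from station import ctrl
o=ctrl.get_obs();print(o["t"],o["tool_pos"].round(4),o["contact_force"].round(2),o["wrist_torque"].round(2),o["opening"])
p,d=ctrl.get_image("wrist")
s,sd=ctrl.get_image("side")
cv2.imwrite("pics/w4.png",np.hstack([p[:, 64:448],cv2.copyMakeBorder(cv2.resize(s[180:290,170:300],(390,330)),0,54,0,0,cv2.BORDER_CONSTANT)]))
```

```text
5.2667 [0.484  0.155  0.0724] [-2.8  -5.54  6.84] [-0.63  0.53  0.02] 0.0565530787058045
```

View pics/w4.png

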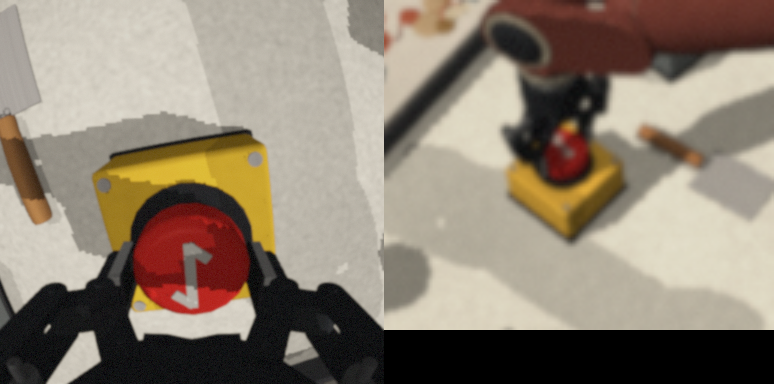

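The pads hold the head squarely on both sides, at (125,250) and (258,250). Next is the clockwise twist, +turn about the tool's x, which points down.

Call:
drive_tool(commands="1 0 0 0 0.8; 1 0 0 0 1.6; 1 0 0 0 2.4; 1 0 0 0 3.2; 1 0 0 0 4; 1 0 0 0 4.8; 1 0 0 0 5.4; 1 0 0 0 5.4")

```text
t: 6.03
tool_pos: [0.4839, 0.1546, 0.0723]
tool_rot: [0.594, 1.485, -0.598]
contact_force: [-3.5, -5.8, 5.2]
opening: 0.0569
```

Call:
drive_tool(commands="1 0 0 0 0.8; 1 0 0 0 1.6; 1 0 0 0 2.4; 1 0 0 0 3.2; 1 0 0 0 4; 1 0 0 0 4.8; 1 0 0 0 5.2; 1 0 0 0 5.2")

```text
t: 6.7
tool_pos: [0.4836, 0.1544, 0.0721]
tool_rot: [0.941, 1.354, -0.945]
contact_force: [-4.5, -6.4, 4.8]
opening: 0.0567
```

Run:
```python
from h import *
from station import ctrl
o=ctrl.get_obs();print(o["t"],o["tool_pos"].round(4),o["contact_force"].round(2),o["wrist_torque"].round(2),o["opening"],o["q"].round(2))
p,d=ctrl.get_image("wrist")
s,sd=ctrl.get_image("side")
cv2.imwrite("pics/w5.png",np.hstack([p[:, 64:448],cv2.copyMakeBorder(cv2.resize(s[180:290,170:300],(390,330)),0,54,0,0,cv2.BORDER_CONSTANT)]))
```

```text
6.7 [0.4836 0.1544 0.0721] [-4.54 -6.41  4.82] [-1.06  0.62 -0.08] 0.05667598176693595 [ 0.16 -0.07  2.02 -0.    1.2  -0.19]
```

View pics/w5.png

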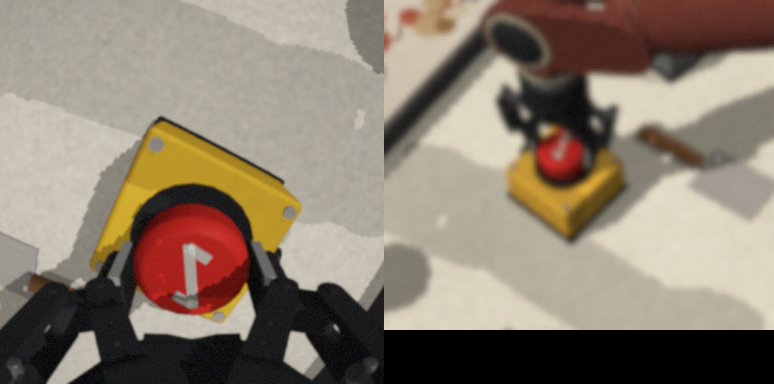

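The head turned with the hand: the stripe is unchanged in the hand's frame and the box has rotated about 53°. I'll open in place, then rise straight up.

Call:
drive_tool(commands="-1 0 0 0 0; -1 0 0 0 0; -1 0 0 0 0; -1 0 0 0 0; -1 0 0 0 0; -1 0 0 0 0; -1 0 0 0 0")

```text
t: 7.38
tool_pos: [0.483, 0.1559, 0.0701]
tool_rot: [0.943, 1.357, -0.943]
contact_force: [-0.4, -0.6, -0.5]
opening: 0.0854
```

Call:
drive_tool(commands="-1 -0.3 0 0 0; -1 -0.9 0 0 0; -1 -1.7 0 0 0; -1 -2.5 0 0 0; -1 -3.3 0 0 0; -1 -4 0 0 0; -1 -4 0 0 0; -1 -4 0 0 0")

```text
t: 8.05
tool_pos: [0.4844, 0.1561, 0.2337]
tool_rot: [0.946, 1.353, -0.939]
contact_force: [0.0, -0.2, -0.6]
opening: 0.0854
```

Run:
```python
from h import *
from station import ctrl
o=ctrl.get_obs();print(o["t"],o["tool_pos"].round(4),o["contact_force"].round(2),o["opening"])
i=ctrl.camera_info("wrist");p,d=ctrl.get_image("wrist")
s,sd=ctrl.get_image("side");j=ctrl.camera_info("side")
c,cd=ctrl.get_image("scene");cv2.imwrite("pics/scene6.png",c)
cv2.imwrite("pics/w6.png",np.hstack([p[:, 64:448],cv2.copyMakeBorder(cv2.resize(s[180:290,170:300],(390,330)),0,54,0,0,cv2.BORDER_CONSTANT)]))
np.savez("pics/side6.npz",p=s,d=sd,K=j["K"],T=j["T"])
for n in("side0","side3","side6"):
    f=load(n);P=pts(f,redmask(f["p"],(200,260,207,267)));print(n,np.percentile(P[:,2],[70,90]).round(4))
```

```text
8.05 [0.4844 0.1561 0.2337] [ 0.03 -0.21 -0.56] 0.08535506541974452
side0 [0.1074 0.1105]
side3 [0.0954 0.0986]
side6 [0.1075 0.1104]
```

View pics/w6.png

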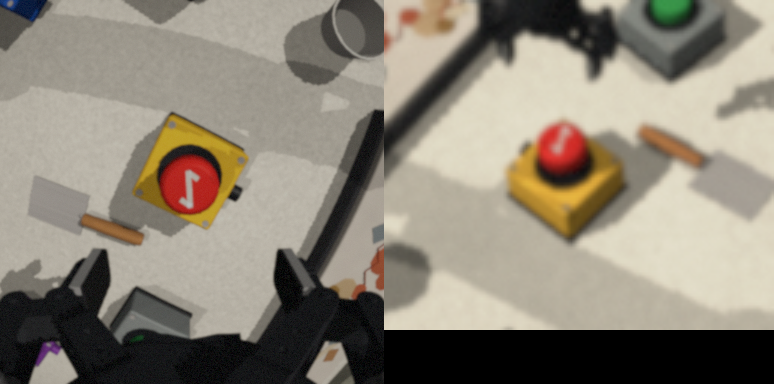

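View pics/scene6.png

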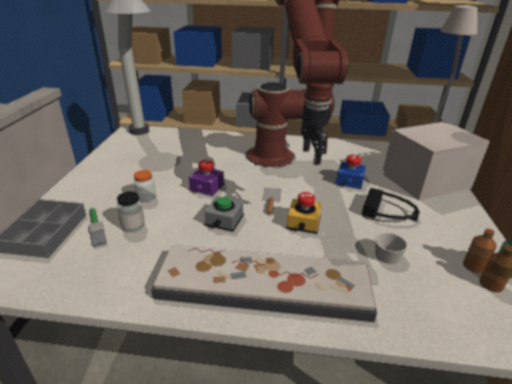

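The mushroom is up again: the head is back at 0.1104 in the side view (centre about (563,150) in the picture). The scene view shows everything else where it started, and the hand is clear.

```bash
python3 -c "
from station import ctrl
print(ctrl.finish_job())"
```

```text
the job is handed in; nothing more can be done
None
```

The emergency stop test is done and handed in at about 8 s. The mushroom latched when pressed, stayed down by itself, and is now reset and fully up.

- **Press:** I pushed the red mushroom on the yellow box straight down with the shut fingers. It reached the bottom stop at z 0.095 m with 13 N.
- **Latch:** with the hand well clear, the head stayed down. The side view put its top at 0.0986 m, against 0.1105 m before the press.
- **Reset:** I gripped the head at 25 N, turned it 53° clockwise, opened the fingers and rose straight up. The head sprang back to 0.1104 m.
- **Rest of the bench:** judged by eye in the last scene picture, the start button, painting and loose objects look unmoved. The last force reading was under 1 N, with the hand clear of everything.

One check disagreed: the first two camera estimates of the head's position differed by about 9 mm. I settled it with the wrist camera at (0.483, 0.156) m before pressing.

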